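Unlatch the stencil plate, lift it level off its register dowels and lay it on the mat

ROBOT

A 6-joint arm with a two-finger parallel gripper is mounted at the origin on the work surface. World frame = base frame: x ahead of the robot, y to its left, z up, the work surface at z = 0. Lengths are in m, angles in rad, forces in N, time in s.
With the tool pointing down it reaches from about 0.25 to 0.775 m from the base axis. Payload 4 kg.
Tool frame: the origin (TCP) lies midway between the tips of the shut fingers; the grasp point (between the pads) lies robot.pinch_z behind it (robot.pinch_z is the distance from the TCP to the grasp point, in m); z points along the fingers, y is the line along which they close (so a half turn about z gives the same grasp; the last joint's range is limited). The gripper opens to 85 mm and grips with 20 to 120 N. Pads are 22 mm wide; open, the fingers measure 114 mm over their backs; the gripper's body (76 mm by 85 mm) begins 54 mm behind the grasp point. The pads swing forward as they close: fully open they stand 13 mm farther back than shut.
Start: joints at [-1.438, 0.087, 1.371, -0, 1.684, -0.103], TCP at [0.128, -0.535, 0.231] pointing down, gripper open.
Joint ranges: [-3.1, 3.1], [-0.76, 2.03], [0.27, 2.55], [-1.08, 4.22], [0.17, 2.65], [-2.57, 2.57]. Speed limits (rad/s): [2.79, 2.79, 3.14, 3.14, 3.14, 3.14].

INTERFACE

Orientations are given as a unit quaternion [w, x, y, z].
In Python, from plant import robot gives the robot as it stands.
- The arm moves only by the tool step_arm, never from a script. Its argument "commands" is a list of rows, each a list of 7 numbers: the shift along the tool's x, y, z in m, then the turn, a rotation vector about the tool's x, y, z in rad, then the closure, from 0 (fully open) to 1 (shut). A call has 1 to 8 rows; each row shifts and turns the commanded pose from where the row before left it, along the tool's axes as they then stand; what a row does not reach is not made up. A row lasts 1/12 s, in which the tool goes at most 41.7 mm and 7.16 degrees, less where a joint would pass 70% of its speed; a pose out of reach is approached as far as the arm can. A call with a gripper value outside its range is refused whole. The fingers move at their own pace and stop on an object; "newtons" is the grip in N (left out, the last holds). Time passes only in rows, so rows that do not move let the fingers close. It gives the time, the measured TCP pose, the force, the opening and the grip force at its end, in the units of the state.
- robot.read_state(): the state, without advancing time (a new reading comes with each control period).
- robot.capture(name): name is "scene" or "side" or "wrist"; returns a dict with "image" (420x560x3 uint8, red, green, blue), "depth" (420x560 float32, m along the optical axis (not along the pixel's ray), 0 where there is no reading), "fx", "fy", "cx", "cy" (pixels), "k1" (the pictures are not rectified: a ray, as slopes to the right and down, at radius r is drawn at 1 + k1 r^2 times it, then the intrinsics apply), "R" (3x3) and "t" (3): a world point X has camera coordinates R X + t; the wrist camera has in their place "hand_eye" (4x4, takes a point from camera to tool coordinates, whose origin is the TCP and whose axes are the flange's). Camera axes: x right, y down, z forward; pixel columns grow to the right and rows downward; lengths in m; the calibration is good to about 2 mm. A picture is of the moment at which its call begins: read the wrist's pose just before it.
- robot.finish_job(): hands the job in; it is judged then, once.
Trained networks look in a picture, given as the dict that the camera call returned (one of the last four; its "shot" number tells which), for a name from the list of things; names that differ only in an ending like _2 or _b are one class to them, and where a whole thing is asked for, a point or a joint stands for the part that bears it (a point fixed in the world has none). Each returns a list of dicts, best first, with "confidence" (0 to 1); they miss things now and then, are a little off and sometimes report something else, mostly with a low value. They report only what shows in the picture. A call takes as long as a camera call.
- robot.look_for(query, picture): "box" ([left, top, right, bottom] in pixels, round what is visible of it).
The state is a dict: "clock": time; "joint_positions": joint angles; "qd": joint speeds; "effort": joint torques, N m; "ee_pos": TCP position; "orientation": TCP orientation; "wrist_force": force on the tool from outside, world axes, zero at the start; "wrist_torque": the same for the moment, N m; "opening": opening from 0.0 (shut) to 1.0 (fully open); "grasp_force": force on a finger pad.
Only numpy, scipy, OpenCV 4.12 (cv2) and the standard library are available. Lean on these libraries where they do the work, as an engineer would, in place of code of your own. Each camera call takes 0.05 s, during which the arm holds its last target. There are 200 camera calls.

TASK

Turn the red latch of the tracing jig until its white mark points at the green dot. Then lift the aluminium stencil plate straight up off its two dowels, keeping it level throughout, and lay it gently flat on the black rubber mat, centred and with its long side along the mat's, handle up. Leave the latch at the dot, let go of everything, and leave the other things on the table where they are.

Things in the scene. Friction and masses are not known exactly. Their poses are not given: they have to be found in the camera images.
- jig: Fixed wooden tracing board with a green base, left or right of centre (the mat is on the other side). Origin on the table, midway between its two dowels; it spans x -110..80, y -100..100 mm of its own axes, top at z 20 mm. The steel dowels, 8 mm thick, stand at (0, -75) and (0, 75) mm, tips at z 50 mm. The red latch's pivot is at (-81, 0) mm. z up.
- latch (a joint): Angle of the latch, rad, counterclockwise positive from above. 0: tongue along the jig's +x, over the plate's edge, holding it down; 1.25: its white mark points at the green dot, plate free. Range -0.6 to 2.2 (no stop at the dot); starts -0.2 to 0.45. Friction 0.05 N m; stays where left. Tongue 14 mm wide, reaching 36 mm from the pivot, 31 to 37 mm above the table.
- latch_grip (a point): Centre of the latch's upright red grip bar, on the pivot axis, 53 mm above the table. The bar is 40 mm long along the tongue, 14 mm wide (pinch across this), 32 mm tall (37 to 69 mm above the table), with a white line on top towards the tongue. x axis: the tongue's direction; z up.
- dot (a point): Green dot, 12 mm wide, on the jig's board, 50 mm from the latch's pivot, 1.25 rad counterclockwise (from above) of the jig's +x axis; point 21 mm above the table.
- plate_grip (a point): Centre of the black handle block, 16 (x, pinch across this) x 70 (y) x 40 mm tall, on the middle of the aluminium stencil plate, 110 (x) x 180 (y) x 8 mm, 0.3 to 0.55 kg, centre of mass under the handle. Point 28 mm above the plate's underside. 9 mm dowel holes at y -75 and 75 mm. Starts seated on the jig's board and dowels, axes as the jig's, point 48 mm above the table.
- mat: Fixed black rubber mat, 150 (x) x 210 (y) x 6 mm; origin at the centre of its underside, on the table; its y axis is its long side, its top is 6 mm above the table.
- ink_red_mid (a point): Bystander: red ink bottle, 36 mm wide, 80 mm tall, standing; point at half height.
- ink_teal_mid (a point): Bystander: green ink bottle, 36 mm wide, 80 mm tall, standing; point at half height.
- marker_mid (a point): Bystander: grey and black marker, 130 mm long, 11 mm thick, lying; point at its middle.
- mug_mid (a point): Bystander: white mug, 80 mm wide, 90 mm tall; point at half height on its axis.
- tape_mid (a point): Bystander: cardboard roll of tape, 90 mm wide, 24 mm tall, lying flat; point at its centre.
- weight_mid (a point): Bystander: brass paperweight, 50 mm wide, 52 mm tall; point at half height.

How it is judged:
By the outcome, as a careful person would: the job done as asked, in the order asked, and still so for the second after the job is handed in, with the robot touching nothing.
It also fails if it takes over 61 s, if anything falls off the work surface, if the arm or the gripper's body presses on something with over 40 N, if the wrist force passes 120 N, or if a joint passes its speed limit or range.

## Working session

There is one attempt and no reset: what is moved stays moved. The work goes in short steps, Python scripts to look and compute and a tool call to move; the robot and the scene stay as the last step left them, time stands still between calls to the robot, and variables do not carry over. Pictures are saved under pics/ and viewed, at most 10 in all, crops included, and the job is handed in when it is done.

Besides the shell and the picture viewer there is one more tool, called as name([rows], argument=value, ...), one row to a line, values as JSON. step_arm: Moves the arm, as the interface text tells. Its arguments: {"type":"object","properties":{"commands":{"type":"array"},"newtons":{"type":"number"}},"required":["commands"]}

```bash
mkdir -p pics; ls
cat > h.py <<'E'
import numpy as np, cv2
from plant import robot
from scipy.spatial.transform import Rotation as Ro
def und(p,u,v):
    x=(np.asarray(u,float)-p["cx"])/p["fx"]; y=(np.asarray(v,float)-p["cy"])/p["fy"]
    X,Y=x.copy(),y.copy()
    for _ in range(20):
        s=1+p["k1"]*(X*X+Y*Y); X,Y=x/s,y/s
    return X,Y
def cam(p,st=None):
    if "R" in p: R=np.array(p["R"]);t=np.array(p["t"]); return R.T,-R.T@t
    H=np.array(p["hand_eye"]); w,x,y,z=st["orientation"]; Rt=Ro.from_quat([x,y,z,w]).as_matrix()
    return Rt@H[:3,:3], Rt@H[:3,3]+np.array(st["ee_pos"])
def onplane(p,u,v,z,st=None):
    A,c=cam(p,st); X,Y=und(p,u,v); d=np.stack([X,Y,np.ones_like(X)],-1)@A.T
    return c+d*((z-c[2])/d[...,2])[...,None]
def cloud(p,st=None):
    A,c=cam(p,st); v,u=np.mgrid[:420,:560]; X,Y=und(p,u,v); D=p["depth"]
    P=np.stack([X*D,Y*D,D],-1)@A.T+c; P[D==0]=np.nan
    return P
def project(p,X,st=None):
    A,c=cam(p,st); q=(np.atleast_2d(X)-c)@A; x=q[:,0]/q[:,2];y=q[:,1]/q[:,2]; s=1+p["k1"]*(x*x+y*y)
    return np.stack([x*s*p["fx"]+p["cx"],y*s*p["fy"]+p["cy"]],-1)
def save(p,n): cv2.imwrite("pics/"+n,cv2.cvtColor(p["image"],cv2.COLOR_RGB2BGR))
E
python3 - <<'E'
from h import *
print(robot.pinch_z, robot.read_state())
for n in ("scene","side"):
    p=robot.capture(n); save(p,n+".png"); P=cloud(p)
    A,c=cam(p); print(n,c,p["fx"],p["k1"])
    for q in ["jig","latch","latch_grip","dot","plate_grip","mat","ink_red_mid","ink_teal_mid","marker_mid","mug_mid","tape_mid","weight_mid"]:
        for d in robot.look_for(q,p)[:1]:
            b=d["box"]; u=(b[0]+b[2])/2; v=(b[1]+b[3])/2
            print(q,np.round(b),round(d["confidence"],2),np.round(P[int(v),int(u)],3))
E
```

```text
pics
0.0187 {'clock': 0.0, 'joint_positions': array([-1.43808971e+00,  8.79902228e-02,  1.37228186e+00,  1.08628237e-05,
        1.68362025e+00, -1.03074387e-01]), 'qd': array([-1.20656382e-03,  4.61405297e-06,  8.59948709e-04, -1.73003486e-04,
        1.15570355e-03,  1.67183820e-03]), 'effort': array([-1.61595181e-04, -3.51862872e+01, -3.13272321e+01, -1.99556962e-04,
        1.08760406e-02,  1.59325033e-06]), 'ee_pos': array([ 0.1284262 , -0.5342719 ,  0.23010589]), 'orientation': array([-1.14979110e-03,  9.93058232e-01,  1.17618139e-01, -1.16385126e-05]), 'wrist_force': array([-0.38060497, -0.27705639, -0.15581602]), 'wrist_torque': array([-0.01372611, -0.04611481, -0.02621219]), 'grasp_force': 0.0, 'opening': 0.9987222462355414}
scene [0.92939708 0.47785799 0.90767356] 463.87419015438485 -0.013947626150751515
jig [320. 233. 444. 351.] 0.73 [0.508 0.217 0.042]
latch [389. 252. 415. 275.] 0.82 [0.441 0.194 0.067]
latch_grip [390. 253. 415. 274.] 0.53 [0.439 0.195 0.066]
dot [319. 236. 446. 354.] 0.73 [0.506 0.22  0.036]
mat [228. 142. 324. 217.] 0.83 [ 0.516 -0.187  0.007]
ink_red
[... 281 characters left out ...]
ide [0.23850903 0.75474233 0.72696076] 473.8849741988487 -0.13965385397262978
jig [202. 280. 316. 378.] 0.77 [0.484 0.228 0.027]
latch [278. 303. 311. 327.] 0.73 [0.428 0.192 0.055]
latch_grip [281. 302. 310. 330.] 0.56 [0.426 0.191 0.052]
plate_grip [215. 283. 295. 359.] 0.9 [0.489 0.232 0.052]
mat [275. 187. 344. 244.] 0.6 [ 0.521 -0.174  0.004]
ink_red_mid [247. 219. 264. 252.] 0.86 [0.59  0.004 0.053]
ink_teal_mid [308. 239. 323. 271.] 0.63 [0.447 0.009 0.047]
marker_mid [178. 224. 210. 246.] 0.73 [0.75  0.01  0.007]
mug_mid [136. 229. 179. 286.] 0.68 [0.739 0.17  0.073]
tape_mid [207. 186. 246. 213.] 0.69 [ 0.752 -0.163  0.001]
weight_mid [369. 167. 388. 193.] 0.5 [ 0.387 -0.374  0.025]
```

View pics/scene.png

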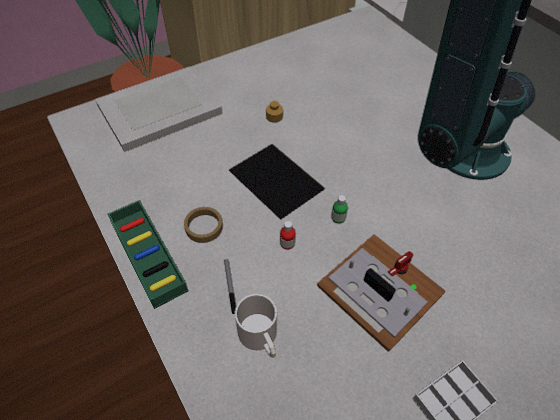

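View pics/side.png

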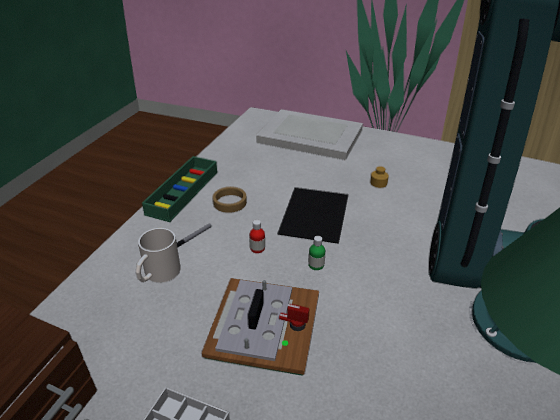

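The scene picture shows the jig around (380,290), with the latch at (402,262) and the green dot at (413,287). The mat is at (277,180), and the two bottles stand between them at (288,235) and (340,210). The side picture agrees. Next I'll fit the poses.

```bash
cat >> h.py <<'E'
def blob(m,u,v,r=70):
    n,l,s,c=cv2.connectedComponentsWithStats(m.astype(np.uint8))
    k=min((i for i in range(1,n) if s[i,4]>8),key=lambda i:np.hypot(c[i][0]-u,c[i][1]-v)); return l==k
def rect(p,m,z,st=None):
    c=max(cv2.findContours(m.astype(np.uint8),0,1)[0],key=cv2.contourArea)[:,0]
    W=onplane(p,c[:,0],c[:,1],z,st)[:,:2]*1000
    return cv2.minAreaRect(W.astype(np.float32))
E
python3 - <<'E'
from h import *
G={"scene":[(277,180),(413,287),(402,260)],"side":[(315,215),(285,343),(297,316)]}
for n in G:
    p=robot.capture(n); im=p["image"].astype(int); r,g,b=im[...,0],im[...,1],im[...,2]
    P=cloud(p)
    print(n,"mat",rect(p,blob(im.max(2)<45,*G[n][0]),.006))
    m=blob((g>r+60)&(g>b+60),*G[n][1]); v,u=np.nonzero(m); print("dot",onplane(p,u.mean(),v.mean(),.021),m.sum())
    m=blob((r>g+60)&(r>b+60),*G[n][2]); Q=P[m&(P[...,2]>.06)]; print("latch top",len(Q),np.nanmean(Q,0)); v,u=np.nonzero(m);print(u.min(),u.max(),v.min(),v.max())
    # jig: above-table region near the jig
    c=np.array([.5,.22]); near=np.hypot(P[...,0]-c[0],P[...,1]-c[1])<.18
    m=near&(P[...,2]>.012)&(P[...,2]<.03)|near&(P[...,2]>.012)
    cs=max(cv2.findContours(m.astype(np.uint8),0,1)[0],key=cv2.contourArea)
    mm=np.zeros((420,560),np.uint8);cv2.drawContours(mm,[cs],-1,1,-1)
    W=P[(mm>0)&(P[...,2]>.015)&(P[...,2]<.024)][:,:2]*1000
    print("jig",cv2.minAreaRect(W.astype(np.float32)),len(W))
    m=near&(P[...,2]>.05)&(im.max(2)<60); Q=P[m]; 
    if len(Q): print("handle",len(Q),np.nanmean(Q,0), cv2.minAreaRect((Q[:,:2]*1000).astype(np.float32)))
E
```

```text
scene mat ((513.84130859375, -187.05413818359375), (147.25042724609375, 208.0663299560547), 8.688408851623535)
dot [0.43043518 0.23609633 0.021     ] 20
latch top 72 [0.42401124 0.18872171 0.06825976]
397 412 252 264
jig ((488.41357421875, 199.47561645507812), (192.69882202148438, 200.6568145751953), 10.082340240478516) 3605
handle 349 [0.50119102 0.20360607 0.06311104] ((468.9468078613281, 210.97308349609375), (64.5941162109375, 107.75334930419922), 79.66429901123047)
side mat ((509.58074951171875, -185.51739501953125), (146.73146057128906, 208.7803192138672), 8.542936325073242)
dot [0.42933524 0.23575609 0.021     ] 27
latch top 104 [0.42018332 0.18851456 0.06677439]
288 308 306 316
jig ((487.830078125, 198.45323181152344), (191.50564575195312, 203.4549560546875), 10.861543655395508) 3822
handle 305 [0.49793156 0.20652717 0.064044  ] ((463.4264221191406, 208.27117919921875), (68.97721099853516, 112.01805114746094), 80.1559829711914)
```

step_arm([
  [0.0225,-0.0316,0,0,0,0,0],
  [0.0225,-0.0316,0,0,0,0,0],
  [0.0225,-0.0316,0,0,0,0,0],
  [0.0225,-0.0316,0,0,0,0,0],
  [0.0225,-0.0316,0,0,0,0,0],
  [0.0225,-0.0316,0,0,0,0,0],
  [0.0225,-0.0316,0,0,0,0,0],
  [0.0225,-0.0316,0,0,0,0,0],
])

```text
clock: 2.07
ee_pos: [0.2446, -0.2452, 0.2315]
orientation: [0.0, 0.993, 0.117, 0.0]
wrist_force: [2.2, 0.3, 0.2]
opening: 1.001
grasp_force: 0.0
```

step_arm([
  [0.0225,-0.0316,0,0,0,0,0],
  [0.0225,-0.0316,0,0,0,0,0],
  [0.0225,-0.0316,0,0,0,0,0],
  [0.0225,-0.0316,0,0,0,0,0],
  [0.0225,-0.0316,0,0,0,0,0],
  [0.0225,-0.0316,0,0,0,0,0],
  [0.0225,-0.0316,0,0,0,0,0],
  [0.0225,-0.0316,0,0,0,0,0],
])

```text
clock: 2.73
ee_pos: [0.3606, 0.043, 0.2318]
orientation: [0.0, 0.993, 0.118, 0.001]
wrist_force: [0.7, -0.3, -0.6]
opening: 0.998
grasp_force: 0.0
```

step_arm([
  [0.0225,-0.0316,0,0,0,0,0],
  [0.0225,-0.0316,0,0,0,0,0],
  [0.0225,-0.0316,0,0,0,0,0],
  [0.0225,-0.0316,0,0,0,0,0],
  [0,0,0,0,0,0,0],
  [0,0,0,0,0,0,0],
])

```text
clock: 3.23
ee_pos: [0.4183, 0.1863, 0.2306]
orientation: [0.0, 0.993, 0.119, -0.001]
wrist_force: [-0.2, -0.9, 0.0]
opening: 1.001
grasp_force: 0.0
```

Run:
```python
from h import *
st=robot.read_state(); p=robot.capture("wrist"); save(p,"w1.png")
np.set_printoptions(precision=4,suppress=True)
print(st["clock"],st["ee_pos"],st["orientation"],st["joint_positions"],p["hand_eye"],p["fx"])
```

```text
3.2333 [0.4183 0.1863 0.2306] [ 0.0003  0.9928  0.1195 -0.0009] [ 0.2953 -0.1182  1.5748 -0.0003  1.6869  1.6265] [[-0.0008 -0.9506 -0.3105  0.0792]
 [ 1.     -0.0006 -0.0007  0.0001]
 [ 0.0005 -0.3105  0.9506 -0.1424]
 [ 0.      0.      0.      1.    ]] 362.4106485820176
```

View pics/w1.png

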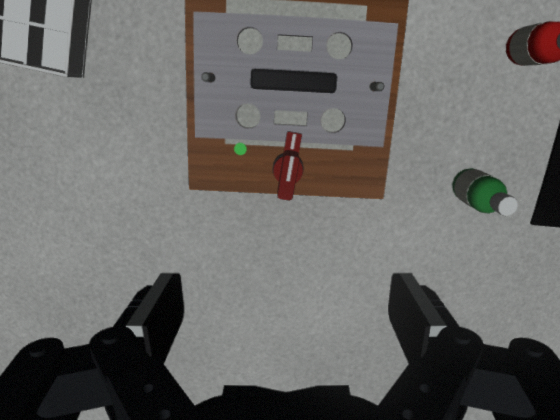

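The wrist view shows the latch at (289,167) with its tongue up over the plate's edge. The dot is at (240,149), the dowels at (208,76) and (377,86), and the handle at (293,80).

```bash
cat > m.py <<'E'
from h import *
np.set_printoptions(precision=4,suppress=True)
def latch(p,st,hint):
    im=p["image"].astype(int); r,g,b=im[...,0],im[...,1],im[...,2]
    red=blob((r>g+40)&(r>b+40)&(r>70),*hint)
    box=cv2.morphologyEx(red.astype(np.uint8),3,np.ones((9,9)))>0
    w=box&(im.min(2)>130)
    v,u=np.nonzero(w); W=onplane(p,u,v,.069,st)[:,:2]
    if len(W)>5:
        c=W.mean(0); d=np.linalg.svd(W-c)[2][0]; print("white",len(W),c,"ang",np.arctan2(d[1],d[0])%np.pi)
    P=cloud(p,st); T=P[red&(P[...,2]>.062)][:,:2]
    if len(T)>10:
        R=cv2.minAreaRect((T*1000).astype(np.float32)); print("gripTop",len(T),R)
    return red
def dot(p,st,hint):
    im=p["image"].astype(int); r,g,b=im[...,0],im[...,1],im[...,2]
    m=blob((g>r+60)&(g>b+60),*hint); v,u=np.nonzero(m); D=onplane(p,u.mean(),v.mean(),.021,st); print("dot",D,m.sum()); return D
E
python3 - <<'E'
from m import *
st=robot.read_state(); p=robot.capture("wrist")
latch(p,st,(289,185)); dot(p,st,(240,149))
P=cloud(p,st)
im=p["image"].astype(int)
d=onplane(p,np.array([208.,377]),np.array([75.,86]),.05,st); print("dowels",d,"mid",d.mean(0),"len",np.linalg.norm(d[0]-d[1]),"yaw",np.arctan2(*(d[0]-d[1])[[1,0]])-np.pi/2)
print("depth heights",P[80,293],P[60,270],P[180,215])
H=P[60:100,240:345].reshape(-1,3); H=H[H[:,2]>.06]; print("handle",len(H),cv2.minAreaRect((H[:,:2]*1000).astype(np.float32)),H[:,2].mean())
m=(P[...,2]>.023)&(P[...,2]<.034)&(im[...,2]>im[...,0]); m=blob(m,293,110); v,u=np.nonzero(m)
print("plate",rect(p,m,.028,st))
E
```

```text
white 73 [0.4312 0.1862] ang 0.06832198031505854
gripTop 535 ((422.9242248535156, 185.46368408203125), (38.50227737426758, 13.382207870483398), 4.055083751678467)
dot [0.4295 0.235  0.021 ] 105
dowels [[0.4902 0.2704 0.05  ]
 [0.5154 0.1281 0.05  ]] mid [0.5028 0.1992 0.05  ] len 0.14451953323318342 yaw 0.1751449150460287
depth heights [0.5024 0.1994 0.0695] [0.5153 0.2231 0.0269] [0.3922 0.2521 0.0196]
handle 1726 ((502.3984680175781, 200.20884704589844), (16.220731735229492, 69.8717269897461), 10.751482963562012) 0.06737688489146694
plate ((502.51031494140625, 200.60498046875), (109.9937744140625, 178.7996063232422), 10.742355346679688)
```

step_arm([
  [0.0043,0.002,0.02,0,0,0.085,0],
  [0,0,0.035,0,0,0.085,0],
  [0,0,0.035,0,0,0,0],
  [0,0,0.035,0,0,0,0],
  [0,0,0.03,0,0,0,0],
  [0,0,0.02,0,0,0,0],
  [0,0,0.0166,0,0,0,0],
  [0,0,0,0,0,0,0],
], newtons=30)

```text
clock: 4.0
ee_pos: [0.4199, 0.1814, 0.0362]
orientation: [0.001, 0.999, 0.032, -0.004]
wrist_force: [-1.1, 0.2, -0.9]
opening: 1.001
grasp_force: 0.0
```

Run:
```python
from m import *
s=robot.read_state(); q=s["orientation"]; print(s["ee_pos"],2*np.arctan2(q[2],q[1]),s["joint_positions"],s["wrist_force"])
```

```text
[0.4199 0.1814 0.0362] 0.0630908981027394 [ 0.284   0.0153  1.8481 -0.0004  1.2859  1.7918] [-1.1239  0.1979 -0.881 ]
```

step_arm([
  [0.0033,-0.0038,-0.003,0,0,-0.007,0],
  [0,0,0,0,0,0,1],
  [0,0,0,0,0,0,1],
  [0,0,0,0,0,0,1],
  [0,0,0,0,0,0,1],
  [0,0,0,0,0,0,1],
  [0,0,0,0,0,0,1],
], newtons=30)

```text
clock: 4.58
ee_pos: [0.4265, 0.1859, 0.0434]
orientation: [0.003, 0.999, 0.037, 0.0]
wrist_force: [-2.0, -4.4, 9.6]
opening: 0.156
grasp_force: 35.5
```

Run:
```python
from m import *
s=robot.read_state(); q=s["orientation"]; print(s["ee_pos"],q,2*np.arctan2(q[2],q[1]),s["wrist_force"],s["wrist_torque"],s["grasp_force"],s["opening"])
```

```text
[0.4265 0.1859 0.0434] [0.0026 0.9993 0.0368 0.0004] 0.07358330496764397 [-2.0147 -4.3891  9.6022] [0.0349 0.1409 0.0351] 35.4654461145401 0.15586643994867289
```

step_arm([
  [0,-0.0004,0,0,0,-0.11,1],
  [0,-0.0004,0,0,0,-0.11,1],
  [0,-0.0004,0,0,0,-0.11,1],
  [0,-0.0004,0,0,0,-0.11,1],
  [0,-0.0004,0,0,0,-0.11,1],
  [0,-0.0004,0,0,0,-0.11,1],
  [0,-0.0004,0,0,0,-0.11,1],
  [0,-0.0004,0,0,0,-0.11,1],
])

```text
clock: 5.25
ee_pos: [0.425, 0.1884, 0.0434]
orientation: [0.002, 0.887, 0.461, -0.001]
wrist_force: [-1.2, -7.7, 4.7]
opening: 0.156
grasp_force: 34.5
```

step_arm([
  [0,-0.0004,0,0,0,-0.11,1],
  [0,-0.0004,0,0,0,-0.11,1],
  [0,-0.0004,0,0,0,-0.11,1],
  [0,-0.0004,0,0,0,-0.11,1],
  [0,0,0,0,0,-0.044,1],
  [0,0,0,0,0,0,1],
  [0,0,0,0,0,0,1],
  [0,0,0,0,0,0,1],
])

```text
clock: 5.92
ee_pos: [0.4235, 0.189, 0.0433]
orientation: [0.002, 0.753, 0.658, -0.002]
wrist_force: [-0.4, -7.7, 4.8]
opening: 0.157
grasp_force: 34.5
```

Run:
```python
from m import *
s=robot.read_state(); q=s["orientation"]; print(s["ee_pos"],q,2*np.arctan2(q[2],q[1]),s["wrist_force"],s["wrist_torque"],s["grasp_force"],s["opening"],s["joint_positions"])
```

```text
[0.4235 0.189  0.0433] [ 0.0021  0.7528  0.6583 -0.0017] 1.437028345206642 [-0.4073 -7.6912  4.7865] [-1.1712  0.25    0.072 ] 34.53021168708801 0.1565194455256715 [ 0.3011  0.0171  1.8304 -0.0055  1.2955  0.4364]
```

step_arm([
  [0,0,0,0,0,0,0.6],
  [0,0,0,0,0,0,0],
  [0,0,0,0,0,0,0],
  [0,0,0,0,0,0,0],
  [0,0,0,0,0,0,0],
])

```text
clock: 6.33
ee_pos: [0.4231, 0.1916, 0.0425]
orientation: [-0.0, 0.753, 0.658, -0.0]
wrist_force: [0.1, -0.3, 0.2]
opening: 0.855
grasp_force: 0.0
```

step_arm([
  [0,0,-0.02,0,0,0,0],
  [0,0,-0.035,0,0,0,0],
  [0,0,-0.035,0,0,0,0],
  [0,0,-0.035,0,0,0,0],
  [0,0,-0.03,0,0,0,0],
  [0,0,0,0,0,0,0],
  [0,0,0,0,0,0,0],
  [0,0,0,0,0,0,0],
])

```text
clock: 7.0
ee_pos: [0.4229, 0.1914, 0.1969]
orientation: [-0.0, 0.753, 0.658, -0.001]
wrist_force: [0.4, -0.4, -0.8]
opening: 0.999
grasp_force: 0.0
```

Run:
```python
from m import *
st=robot.read_state(); p=robot.capture("wrist"); save(p,"w2.png")
q=st["orientation"]; print(st["ee_pos"],q,2*np.arctan2(q[2],q[1]))
c=project(p,[.4229,.1854,.06],st)[0]; d=project(p,[.4295,.235,.021],st)[0]; print(c,d)
latch(p,st,c); D=dot(p,st,d); print("pivot->dot",np.arctan2(D[1]-.1854,D[0]-.4229))
P=cloud(p,st)
c=project(p,[.5025,.2004,.068],st)[0]; print(c)
m=(P[...,2]>.06)&(np.hypot(P[...,0]-.5025,P[...,1]-.2004)<.05); H=P[m]; print("handle",len(H),cv2.minAreaRect((H[:,:2]*1000).astype(np.float32)),H[:,2].mean())
```

```text
[0.4229 0.1914 0.1969] [-0.0002  0.7528  0.6582 -0.0005] 1.4369478362193355
[287.5455 198.5496] [287.3177 130.277 ]
white 81 [0.4236 0.1942] ang 1.4372171881498104
gripTop 666 ((422.2496337890625, 185.6383514404297), (38.98495101928711, 14.01962947845459), 81.56582641601562)
dot [0.4292 0.2352 0.021 ] 141
pivot->dot 1.4440011460882751
[387.744  169.8402]
handle 16667 ((482.55194091796875, 196.85470581054688), (55.91680145263672, 69.41078186035156), 11.4598970413208) 0.2376180338680157
```

View pics/w2.png

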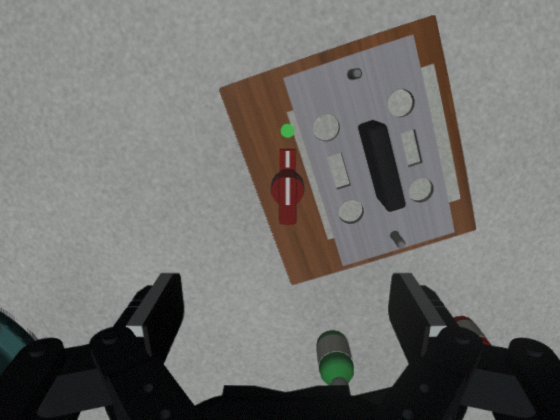

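The latch mark now points at the dot: 1.437 rad against about 1.44 rad. Next is the handle.

step_arm([
  [0.0097,0.0389,0,0,0,0,0.5],
  [0.0097,0.0388,0,0,0,0,0.5],
  [0,0,0.02,0,0,-0.107,0.5],
  [0,0,0.025,0,0,-0.107,0.5],
  [0,0,0.025,0,0,-0.107,0.5],
  [0,0,0,0,0,0,0.5],
  [0,0,0,0,0,0,0.5],
  [0,0,0,0,0,0,0.5],
])

```text
clock: 7.72
ee_pos: [0.5028, 0.2003, 0.1279]
orientation: [-0.0, 0.639, 0.769, -0.0]
wrist_force: [-0.1, -0.8, 0.5]
opening: 0.502
grasp_force: 0.0
```

```bash
cat >> m.py <<'E'
def handle(p,st,c,rad=.045,zr=(.06,.075)):
    P=cloud(p,st); m=(P[...,2]>zr[0])&(P[...,2]<zr[1])&(np.hypot(P[...,0]-c[0],P[...,1]-c[1])<rad); H=P[m]
    if len(H)>20: print("handle",len(H),cv2.minAreaRect((H[:,:2]*1000).astype(np.float32)),H[:,2].mean())
def pose():
    s=robot.read_state(); q=s["orientation"]; R=Ro.from_quat([q[1],q[2],q[3],q[0]]).as_matrix()
    print("t",s["clock"],"pos",s["ee_pos"],"a",np.arctan2(R[1,0],R[0,0]),"toolz",R[:,2],"f",s["wrist_force"],"tq",s["wrist_torque"],"g",s["grasp_force"],"op",s["opening"]); return s
E
python3 - <<'E'
from m import *
st=pose(); p=robot.capture("wrist"); save(p,"w3.png"); handle(p,st,(.5025,.2004))
E
```

```text
t 7.7167 pos [0.5028 0.2003 0.1279] a 1.7557036937065629 toolz [-0.0003 -0.0001 -1.    ] f [-0.0836 -0.8301  0.5253] tq [0.0131 0.0079 0.0098] g 0.0 op 0.5022620426209333
handle 2865 ((501.92108154296875, 200.79470825195312), (15.965743064880371, 70.07938385009766), 10.572046279907227) 0.06731358229342511
```

step_arm([
  [0,0,0.025,0,0,0,0.5],
  [0,0,0.03,0,0,0,0.5],
  [0,0,0.025,0,0,0,0.5],
  [0,0,0.012,0,0,0,0.5],
  [0,0,0,0,0,0,0.5],
  [0,0,0,0,0,0,0.5],
  [0,0,0,0,0,0,0.5],
  [0,0,0,0,0,0,0.5],
], newtons=60)

```text
clock: 8.43
ee_pos: [0.5047, 0.2008, 0.0383]
orientation: [0.001, 0.638, 0.77, 0.002]
wrist_force: [-0.6, 0.2, -0.6]
opening: 0.5
grasp_force: 0.0
```

step_arm([
  [0,0,0,0,0,0,1],
  [0,0,0,0,0,0,1],
  [0,0,0,0,0,0,1],
  [0,0,0,0,0,0,1],
  [0,0,0,0,0,0,1],
], newtons=60)

```text
clock: 8.85
ee_pos: [0.5034, 0.2004, 0.037]
orientation: [0.0, 0.638, 0.77, 0.001]
wrist_force: [-1.7, -0.2, 5.3]
opening: 0.18
grasp_force: 60.9
```

```bash
python3 -c "
from m import *
pose()"
```

```text
t 8.85 pos [0.5034 0.2004 0.037 ] a 1.7578503638996452 toolz [ 0.0014  0.0003 -1.    ] f [-1.6848 -0.2319  5.3323] tq [-0.0385  0.3188  0.0641] g 60.88545262813568 op 0.180212390915758
```

step_arm([
  [0,0,-0.005,0,0,0,1],
  [0,0,-0.006,0,0,0,1],
  [0,0,-0.006,0,0,0,1],
  [0,0,-0.006,0,0,0,1],
  [0,0,0,0,0,0,1],
])

```text
clock: 9.27
ee_pos: [0.5034, 0.2003, 0.0601]
orientation: [0.0, 0.638, 0.77, 0.001]
wrist_force: [-1.6, 0.1, -2.8]
opening: 0.176
grasp_force: 59.7
```

```bash
python3 -c "
from m import *
pose()"
```

```text
t 9.2667 pos [0.5034 0.2003 0.0601] a 1.7577975204644993 toolz [ 0.0014  0.0002 -1.    ] f [-1.6376  0.0999 -2.8298] tq [ 0.0497  0.0813 -0.0096] g 59.74497735500336 op 0.1755767168993962
```

step_arm([
  [0,0,-0.008,0,0,0,1],
  [0,0,-0.01,0,0,0,1],
  [0,0,-0.01,0,0,0,1],
  [0,0,-0.014,0,0,0,1],
  [0,0,-0.02,0,0,0,1],
  [0,0,-0.02,0,0,0,1],
  [0,0,-0.01,0,0,0,1],
  [0,0,0,0,0,0,1],
])

```text
clock: 9.93
ee_pos: [0.5049, 0.2008, 0.155]
orientation: [0.002, 0.638, 0.77, 0.003]
wrist_force: [0.0, 0.4, -3.8]
opening: 0.174
grasp_force: 59.9
```

Run:
```python
from m import *
pose(); a=robot.capture("scene"); b=robot.capture("side"); c=robot.capture("wrist")
i=np.hstack([a["image"][150:400,200:500],b["image"][150:400,150:400],])[...,::-1]; cv2.imwrite("pics/lift.png",i)
```

```text
t 9.9333 pos [0.5049 0.2008 0.155 ] a 1.757820791023378 toolz [ 0.0075  0.002  -1.    ] f [ 0.0408  0.3501 -3.8018] tq [-0.0084 -0.04   -0.0134] g 59.88373160362244 op 0.1736265534581888
```

View pics/lift.png

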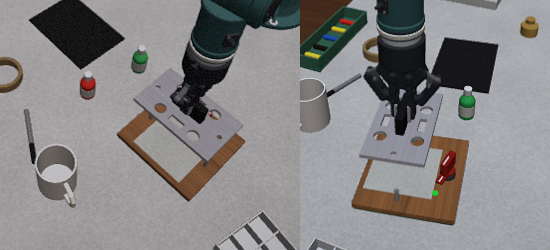

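The plate is clear of the dowels and level, and the latch is still at the dot. I'll carry it over the bottles to the mat.

step_arm([
  [-0.0064,-0.0011,0,0,0,0,1],
  [-0.0127,-0.0022,0,0,0,0,1],
  [-0.0191,-0.0033,0,0,0,0,1],
  [-0.0254,-0.0043,0,0,0,0,1],
  [-0.0254,-0.0043,0,0,0,0,1],
  [-0.0254,-0.0043,0,0,0,0,1],
  [-0.0254,-0.0043,0,0,0,0,1],
  [-0.0254,-0.0043,0,0,0,0,1],
])

```text
clock: 10.75
ee_pos: [0.505, 0.0303, 0.1497]
orientation: [-0.001, 0.638, 0.77, -0.001]
wrist_force: [0.6, -0.1, -3.2]
opening: 0.175
grasp_force: 59.9
```

step_arm([
  [-0.0254,-0.0043,0,0,0,0,1],
  [-0.0254,-0.0043,0,0,0,0,1],
  [-0.0254,-0.0043,0,0,0,0,1],
  [-0.0254,-0.0043,0,0,0,0,1],
  [-0.0254,-0.0043,0,0,0,0,1],
  [-0.0254,-0.0043,0,0,0,0,1],
  [-0.0254,-0.0043,0,0,0,0,1],
  [-0.0191,-0.0033,0,0,0,0,1],
])

```text
clock: 11.42
ee_pos: [0.5083, -0.17, 0.1496]
orientation: [-0.001, 0.639, 0.769, -0.001]
wrist_force: [0.1, 0.2, -2.0]
opening: 0.176
grasp_force: 59.9
```

step_arm([
  [-0.0127,-0.0022,0,0,0,0,1],
  [-0.0064,-0.0011,0,0,0,0,1],
  [0,0,0,0,0,0.037,1],
  [0,0,0,0,0,0,1],
  [0,0,0,0,0,0,1],
  [0,0,0,0,0,0,1],
])

```text
clock: 11.92
ee_pos: [0.5099, -0.1857, 0.1505]
orientation: [-0.0, 0.652, 0.759, 0.0]
wrist_force: [-0.2, -0.3, -3.2]
opening: 0.173
grasp_force: 59.8
```

Run:
```python
from m import *
st=pose(); z=st["ee_pos"][2]
# plate top = TCP - .037+.028
for n in ("scene","side","wrist"):
    p=robot.capture(n); s=st if n=="wrist" else None; P=cloud(p,s); im=p["image"].astype(int)
    near=np.hypot(P[...,0]-st["ee_pos"][0],P[...,1]-st["ee_pos"][1])<.13
    m=near&(abs(P[...,2]-(z-.009))<.008); H=P[m]
    if len(H)>50: print(n,len(H),cv2.minAreaRect((H[:,:2]*1000).astype(np.float32)),H[:,2].mean(),"slopes",np.linalg.lstsq(np.c_[H[:,:2],np.ones(len(H))],H[:,2],rcond=None)[0])
    if n=="wrist": save(p,"w4.png")
```

```text
t 11.9167 pos [ 0.5099 -0.1857  0.1505] a 1.7223943152396124 toolz [-0.0004  0.0004 -1.    ] f [-0.1975 -0.287  -3.2035] tq [ 0.0158 -0.0088  0.0154] g 59.77316915988922 op 0.17274350945720668
scene 1924 ((510.1800537109375, -184.53277587890625), (113.1466064453125, 185.14556884765625), 9.063882827758789) 0.14070425902914357 slopes [-0.0083 -0.0041  0.1444]
side 1475 ((509.9140319824219, -184.32888793945312), (111.26092529296875, 184.169189453125), 8.542241096496582) 0.1404641673472347 slopes [-0.0007 -0.0022  0.1404]
wrist 49452 ((509.4206848144531, -185.72573852539062), (111.05110168457031, 180.39874267578125), 8.673750877380371) 0.14108452772005373 slopes [-0.0015  0.0046  0.1425]
```

View pics/w4.png

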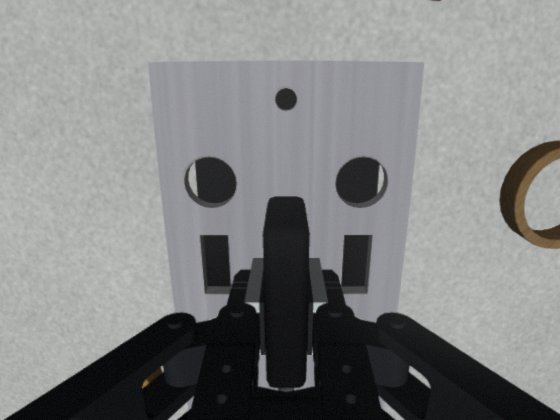

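Through the plate's holes, the mat's edges show at about columns 197 (left) and 379 (right), which gives an accurate check of the sideways centring.

Run:
```python
from m import *
st=pose(); p=robot.capture("wrist"); g=p["image"].mean(2)
for r in (168,175,182,189,196): print(r,[int(x) for x in g[r,184:202]],[int(x) for x in g[r,372:390]])
a=1.7224; yv=np.array([np.sin(a),-np.cos(a)])
L=[];Rr=[]
for r in range(165,192):
    row=g[r]
    i=[c for c in range(186,215) if row[c]>75 and row[c+1]<=75 and row[c-2]>100]
    j=[c for c in range(365,390) if row[c]<=75 and row[c+1]>75 and row[c+3]>100]
    if i: L.append((i[-1]+.5,r))
    if j: Rr.append((j[0]+.5,r))
f=lambda Q:(onplane(p,np.array(Q)[:,0],np.array(Q)[:,1],.006,st)[:,:2]-st["ee_pos"][:2])
l,r=f(L),f(Rr); print(len(l),len(r)); print("mat edges along tool y",(l@yv).mean(),(r@yv).mean(),"width",(r@yv).mean()-(l@yv).mean(),"mid",((l@yv).mean()+(r@yv).mean())/2)
for q in (l,r): print(np.polyfit(q[:,1],q[:,0],1)[0])
```

```text
t 12.0667 pos [ 0.5101 -0.1858  0.1507] a 1.7221121590552952 toolz [ 0.     -0.0001 -1.    ] f [ 0.2392 -0.0549 -3.3135] tq [ 0.0226  0.0342 -0.0312] g 59.77326571941376 op 0.17518603007724484
168 [146, 138, 133, 111, 75, 84, 143, 171, 169, 170, 157, 110, 51, 39, 37, 40, 37, 37] [37, 36, 36, 39, 38, 44, 73, 134, 168, 158, 107, 70, 97, 132, 146, 149, 146, 152]
175 [133, 74, 58, 62, 106, 169, 175, 172, 170, 172, 171, 151, 73, 44, 37, 41, 40, 38] [40, 37, 37, 39, 33, 50, 104, 168, 174, 174, 172, 147, 76, 60, 71, 109, 145, 150]
182 [97, 60, 58, 55, 76, 134, 168, 169, 171, 169, 170, 152, 112, 48, 39, 38, 36, 39] [38, 35, 36, 36, 43, 68, 133, 166, 169, 167, 150, 98, 65, 64, 68, 94, 132, 148]
189 [147, 131, 73, 60, 56, 58, 65, 103, 156, 165, 169, 169, 150, 83, 44, 38, 36, 38] [36, 37, 37, 38, 50, 101, 165, 167, 133, 81, 70, 67, 68, 78, 114, 148, 149, 153]
196 [149, 153, 149, 149, 141, 96, 66, 62, 61, 61, 64, 67, 82, 80, 50, 33, 36, 37] [36, 42, 56, 68, 74, 74, 74, 74, 74, 75, 95, 131, 149, 149, 150, 149, 150, 150]
27 27
mat edges along tool y -0.07367279977660389 0.07440122428439512 width 0.148074024060999 mid 0.0003642122538956155
-0.1516201230302667
-0.1543790141253789
```

step_arm([
  [-0.0012,0.0007,0.008,0,0,0,1],
  [0,0,0.016,0,0,0,1],
  [0,0,0.022,0,0,0,1],
  [0,0,0.022,0,0,0,1],
  [0,0,0.022,0,0,0,1],
  [0,0,0.016,0,0,0,1],
  [0,0,0.01,0,0,0,1],
  [0,0,0.005,0,0,0,1],
])

```text
clock: 12.78
ee_pos: [0.5097, -0.1868, 0.0273]
orientation: [-0.002, 0.652, 0.758, -0.001]
wrist_force: [-0.0, 0.8, -3.2]
opening: 0.179
grasp_force: 59.8
```

step_arm([
  [0,0,0,0,0,0,1],
  [0,0,0,0,0,0,1],
  [0,0,0,0,0,0,1],
  [0,0,0,0,0,0,1],
])

```text
clock: 13.12
ee_pos: [0.512, -0.188, 0.0313]
orientation: [0.002, 0.652, 0.758, 0.0]
wrist_force: [0.4, 0.2, -2.7]
opening: 0.181
grasp_force: 59.8
```

```bash
python3 -c "
from m import *
pose()"
```

```text
t 13.1167 pos [ 0.512  -0.188   0.0313] a 1.7208450709311056 toolz [ 0.0027 -0.0014 -1.    ] f [ 0.4307  0.2134 -2.7332] tq [-0.0231 -0.013   0.033 ] g 59.75900709629059 op 0.18106162150198746
```

step_arm([
  [0,0,0,0,0,0,1],
  [0,0,0,0,0,0,1],
  [0,0,0,0,0,0,1],
  [0,0,0,0,0,0,1],
  [0,0,0,0,0,0,1],
  [0,0,0,0,0,0,1],
])

```text
clock: 13.62
ee_pos: [0.5109, -0.1875, 0.0297]
orientation: [0.0, 0.652, 0.758, -0.0]
wrist_force: [-0.6, -0.3, -3.2]
opening: 0.178
grasp_force: 59.8
```

```bash
python3 -c "
from m import *
pose()"
```

```text
t 13.6167 pos [ 0.5109 -0.1875  0.0297] a 1.720814673195562 toolz [ 0.     -0.0001 -1.    ] f [-0.577  -0.2895 -3.2093] tq [-0.0001  0.0085  0.0063] g 59.75820064544678 op 0.17794681848941488
```

step_arm([
  [0,0,0.0015,0,0,0,1],
  [0,0,0.0015,0,0,0,1],
  [0,0,0.001,0,0,0,1],
  [0,0,0.001,0,0,0,1],
  [0,0,0.0005,0,0,0,1],
  [0,0,0,0,0,0,1],
  [0,0,0,0,0,0,1],
  [0,0,0,0,0,0,1],
])

```text
clock: 14.28
ee_pos: [0.511, -0.1875, 0.0243]
orientation: [0.0, 0.652, 0.758, -0.0]
wrist_force: [0.1, 0.3, -3.4]
opening: 0.174
grasp_force: 59.8
```

step_arm([
  [0,0,0.0005,0,0,0,1],
  [0,0,0,0,0,0,1],
  [0,0,0,0,0,0,1],
])

```text
clock: 14.53
ee_pos: [0.511, -0.1875, 0.0237]
orientation: [0.0, 0.652, 0.758, -0.0]
wrist_force: [0.5, -0.4, -2.9]
opening: 0.18
grasp_force: 59.8
```

step_arm([
  [0,0,0.0006,0,0,0,1],
  [0,0,0,0,0,0,1],
  [0,0,0,0,0,0,1],
])

```text
clock: 14.78
ee_pos: [0.511, -0.1875, 0.0231]
orientation: [0.0, 0.652, 0.758, -0.0]
wrist_force: [0.4, 1.0, -3.2]
opening: 0.178
grasp_force: 59.8
```

step_arm([
  [0,0,0.0006,0,0,0,1],
  [0,0,0,0,0,0,1],
  [0,0,0,0,0,0,1],
])

```text
clock: 15.03
ee_pos: [0.511, -0.1875, 0.0231]
orientation: [0.0, 0.652, 0.758, -0.0]
wrist_force: [-2.9, 1.8, 1.8]
opening: 0.176
grasp_force: 60.4
```

Contact has been made, so I'll release and rise.

step_arm([
  [0,0,0,0,0,0,0.7],
  [0,0,0,0,0,0,0.5],
  [0,0,0,0,0,0,0.4],
  [0,0,0,0,0,0,0.4],
  [0,0,0,0,0,0,0.4],
])

```text
clock: 15.45
ee_pos: [0.5112, -0.1876, 0.0226]
orientation: [0.0, 0.652, 0.758, 0.0]
wrist_force: [0.4, -0.2, 0.3]
opening: 0.599
grasp_force: 0.0
```

step_arm([
  [0,0,-0.01,0,0,0,0.4],
  [0,0,-0.025,0,0,0,0.4],
  [0,0,-0.035,0,0,0,0.4],
  [0,0,-0.035,0,0,0,0.4],
  [0,0,-0.035,0,0,0,0.4],
  [0,0,-0.035,0,0,0,0.4],
  [0,0,-0.035,0,0,0,0.4],
  [0,0,-0.03,0,0,0,0.4],
])

```text
clock: 16.12
ee_pos: [0.5111, -0.1875, 0.2665]
orientation: [0.002, 0.652, 0.758, 0.0]
wrist_force: [0.8, -0.2, 1.0]
opening: 0.595
grasp_force: 0.0
```

step_arm([
  [-0.03,0,0,0,0,0,0.4],
  [-0.03,0,0,0,0,0,0.4],
  [-0.02,0,0,0,0,0,0.4],
  [0,0,0,0,0,0,0.4],
  [0,0,0,0,0,0,0.4],
  [0,0,0,0,0,0,0.4],
  [0,0,0,0,0,0,0.4],
])

```text
clock: 16.7
ee_pos: [0.5229, -0.2656, 0.263]
orientation: [0.0, 0.652, 0.758, 0.0]
wrist_force: [0.1, -0.7, -0.3]
opening: 0.599
grasp_force: 0.0
```

Run:
```python
from m import *
st=pose(); p=robot.capture("wrist"); save(p,"w5.png"); im=p["image"].astype(int)
P=cloud(p,st); handle(p,st,(.511,-.1875),zr=(.044,.06))
m=(P[...,2]>.0105)&(P[...,2]<.02)&(np.hypot(P[...,0]-.511,P[...,1]+.1875)<.13); print("plate",rect(p,m&(im.max(2)>60),.014,st)); H=P[m]; print("slopes",np.linalg.lstsq(np.c_[H[:,:2],np.ones(len(H))],H[:,2],rcond=None)[0])
s=robot.capture("scene"); 
i=np.hstack([s["image"][100:360,180:460]])[...,::-1]; cv2.imwrite("pics/s5.png",i)
```

```text
t 16.7 pos [ 0.5229 -0.2656  0.263 ] a 1.721810497732657 toolz [ 0.0004  0.0002 -1.    ] f [ 0.0858 -0.662  -0.2851] tq [0.0123 0.0588 0.0411] g 0.0 op 0.5992844039594708
handle 1325 ((510.29486083984375, -186.73081970214844), (15.977328300476074, 68.88519287109375), 8.242653846740723) 0.05335850179322564
plate ((510.918701171875, -189.74363708496094), (110.69664001464844, 174.34825134277344), 8.596692085266113)
slopes [0.0005 0.001  0.0137]
```

View pics/w5.png

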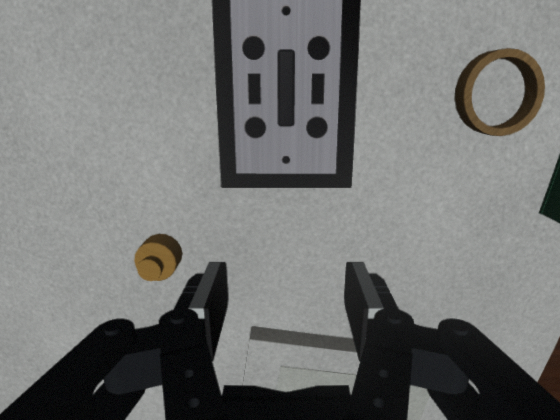

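The plate lies on the mat, but its far end is out of view. I'll shift the camera to see all four margins.

step_arm([
  [0.03,0,0,0,0,0,0.4],
  [0.035,0,0,0,0,0,0.4],
  [0.03,0,0,0,0,0,0.4],
  [0.02,0,0,0,0,0,0.4],
  [0,0,0,0,0,0,0.4],
  [0,0,0,0,0,0,0.4],
  [0,0,0,0,0,0,0.4],
  [0,0,0,0,0,0,0.4],
])

```text
clock: 17.47
ee_pos: [0.5058, -0.1535, 0.2624]
orientation: [0.0, 0.652, 0.758, -0.0]
wrist_force: [0.5, -0.6, 0.0]
opening: 0.599
grasp_force: 0.0
```

Run:
```python
from m import *
st=pose(); p=robot.capture("wrist"); save(p,"w6.png"); im=p["image"].astype(int); g=im.max(2).astype(np.uint8)
c0=project(p,[.511,-.1875,.014],st)[0]; print(c0)
Pt=onplane(p,*np.meshgrid(np.arange(560.),np.arange(420.)),.006,st)
near=np.hypot(Pt[...,0]-.511,Pt[...,1]+.1875)<.15
P=cloud(p,st)
m=near&(P[...,2]>.0105)&(P[...,2]<.03)&(g>90); print("plate",rect(p,cv2.morphologyEx(m.astype(np.uint8),2,np.ones((3,3)))>0,.014,st))
# mat: dark ring + plate = everything not table
B=im.mean(2); d=near&((B<65)|m)
d=cv2.morphologyEx(d.astype(np.uint8),cv2.MORPH_CLOSE,np.ones((7,7)))
d=cv2.morphologyEx(d,cv2.MORPH_OPEN,np.ones((15,15)))
print("mat",rect(p,d,.006,st))
handle(p,st,(.511,-.1875),zr=(.044,.06))
```

```text
t 17.4667 pos [ 0.5058 -0.1535  0.2624] a 1.720130452828714 toolz [-0.0001 -0.0005 -1.    ] f [ 0.5457 -0.5626  0.0207] tq [-0.0283 -0.0134  0.0044] g 0.0 op 0.5985722228474266
[286.3302 193.8659]
plate ((510.2823791503906, -186.80282592773438), (109.80949401855469, 179.7960662841797), 8.564129829406738)
mat ((512.1544189453125, -195.61962890625), (191.3474884033203, 219.3519287109375), 8.055746078491211)
handle 1041 ((509.8564147949219, -186.80484008789062), (15.688157081604004, 70.09745025634766), 8.797831535339355) 0.05314609959853718
```

View pics/w6.png

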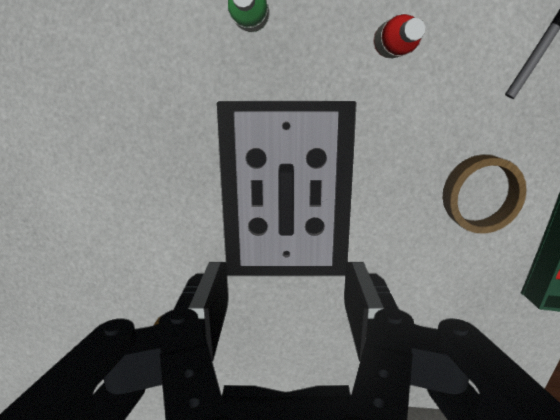

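The plate sits on the mat with even margins. The mat's corners are at about (217,102), (356,101), (349,275) and (226,274). I'll put numbers on the margins and check the latch and bystanders.

Run:
```python
from m import *
st=robot.read_state(); p=robot.capture("wrist"); B=p["image"].mean(2)
th=85
def cross(line,rng):  # table(bright)->mat(dark)
    for i in rng:
        j=i+(rng.step)
        if line[i]>th>=line[j]: return i+(line[i]-th)/(line[i]-line[j])*rng.step
a=.1500; ex=np.array([np.cos(a),np.sin(a)]); ey=np.array([-ex[1],ex[0]]); c=np.array([.5103,-.1868])
L=[(cross(B[r],range(195,250,1)),r) for r in range(130,240,5)]
R=[(cross(B[r],range(375,320,-1)),r) for r in range(130,240,5)]
T=[(u,cross(B[:,u],range(85,120,1))) for u in range(240,335,5)]
D=[(u,cross(B[:,u],range(290,262,-1))) for u in range(240,335,5)]
f=lambda Q:onplane(p,np.array([q[0] for q in Q],float),np.array([q[1] for q in Q],float),.006,st)[:,:2]-c
for n,Q,e,t in (("L",L,ex,ey),("R",R,ex,ey),("T",T,ey,ex),("D",D,ey,ex)):
    W=f(Q); print(n,np.median(W@e)*1000,"slope",np.polyfit(W@t,W@e,1)[0])
for n,gd in (("scene",(402,260)),("side",(297,316))):
    p=robot.capture(n)
    for q in ["ink_red_mid","ink_teal_mid","marker_mid","mug_mid","tape_mid","weight_mid","latch"]:
        for d in robot.look_for(q,p)[:1]: print(n,q,np.round(d["box"]),round(d["confidence"],2))
```

```text
L -73.95763656435254 slope -8.93416288067184e-05
R 74.70999228777325 slope 0.00065735769338695
T 100.19254957748018 slope -0.0004122578699567051
D -108.20926710769541 slope -0.0006026415384994652
scene ink_red_mid [279. 223. 296. 251.] 0.83
scene ink_teal_mid [332. 195. 348. 226.] 0.62
scene marker_mid [226. 256. 236. 315.] 0.85
scene mug_mid [235. 292. 278. 355.] 0.77
scene tape_mid [186. 208. 226. 244.] 0.72
scene weight_mid [268. 103. 283. 123.] 0.54
scene latch [395. 250. 411. 278.] 0.87
side ink_red_mid [247. 221. 265. 252.] 0.75
side marker_mid [180. 224. 211. 247.] 0.48
side mug_mid [137. 229. 181. 284.] 0.93
side weight_mid [371. 166. 390. 192.] 0.66
side latch [283. 302. 305. 335.] 0.82
```

The mat's ends measure +100 and -108 mm from the plate's centre, so the plate may be about 4 mm off along y. I'll check this with intensity edges before correcting.

Run:
```python
from m import *
st=robot.read_state()
a=.1500; ex=np.array([np.cos(a),np.sin(a)]); ey=np.array([-ex[1],ex[0]]); c=np.array([.5103,-.1868])
def edge(p,st,x,y0,y1,z,n=240):  # sample along ey at lateral x; return profile
    y=np.linspace(y0,y1,n); W=np.c_[(c+x*ex)+y[:,None]*ey,np.full(n,z)]
    uv=project(p,W,st).astype(np.float32); I=p["image"].mean(2).astype(np.float32)
    return y,cv2.remap(I,uv[None,:,0],uv[None,:,1],1)[0]
for n in ("wrist","scene","side"):
    p=robot.capture(n); s=st if n=="wrist" else None
    for nm,z,(o,i) in (("mat+",.006,(.13,.09)),("plate+",.014,(.10,.08)),("plate-",.014,(-.10,-.08)),("mat-",.006,(-.13,-.09))):
        E=[]
        for x in np.linspace(-.045,.045,19):
            y,v=edge(p,s,x,o,i,z)
            if nm[0]=="m":
                k=np.nonzero((v[:-1]>85)&(v[1:]<=85))[0]; 
            else: k=np.nonzero((v[:-1]<85)&(v[1:]>=85))[0]
            if len(k): E.append(y[k[0]]*1000)
        print(n,nm,len(E),np.round(np.median(E),1) if E else None,np.round(np.std(E),1))
```

```text
wrist mat+ 19 100.2 0.1
wrist plate+ 19 90.0 0.1
wrist plate- 19 -90.1 0.1
wrist mat- 19 -108.4 0.1
scene mat+ 19 104.1 0.3
scene plate+ 19 92.6 0.2
scene plate- 19 -88.6 0.4
scene mat- 19 -106.6 0.4
side mat+ 16 107.1 0.6
side plate+ 18 94.4 1.1
side plate- 15 -88.5 1.0
side mat- 19 -106.4 0.4
```

All three views agree the plate is about 3.5 mm too far along +y. I'll regrasp, lift slightly and shift it.

step_arm([
  [-0.0172,0,0.01,0,0,0,0.5],
  [-0.0172,0,0.03,0,0,0,0.5],
  [0,0,0.035,0,0,0,0.5],
  [0,0,0.035,0,0,0,0.5],
  [0,0,0.03,0,0,0,0.5],
  [0,0,0.02,0,0,0,0.5],
  [0,0,0.01,0,0,0,0.5],
  [0,0,0,0,0,0,0.5],
])

```text
clock: 19.18
ee_pos: [0.5091, -0.186, 0.0895]
orientation: [-0.003, 0.652, 0.758, -0.001]
wrist_force: [0.0, -0.1, -0.2]
opening: 0.502
grasp_force: 0.0
```

step_arm([
  [0,0,0,0,0,0,0.5],
  [0,0,0,0,0,0,0.5],
  [0,0,0,0,0,0,0.5],
  [0,0,0,0,0,0,0.5],
  [0,0,0,0,0,0,0.5],
  [0,0,0,0,0,0,0.5],
])

```text
clock: 19.68
ee_pos: [0.5113, -0.187, 0.0934]
orientation: [0.001, 0.652, 0.758, 0.0]
wrist_force: [0.7, 0.1, -0.5]
opening: 0.497
grasp_force: 0.0
```

```bash
python3 -c "
from m import *
pose()"
```

```text
t 19.6833 pos [ 0.5113 -0.187   0.0934] a 1.720830065572033 toolz [ 0.0014 -0.0007 -1.    ] f [ 0.731   0.1035 -0.4957] tq [ 0.0028 -0.0095 -0.0864] g 0.0 op 0.49656373282631855
```

step_arm([
  [0,0,0.015,0,0,0,0.5],
  [0,0,0.022,0,0,0,0.5],
  [0,0,0.015,0,0,0,0.5],
  [0,0,0.01,0,0,0,0.5],
  [0,0,0.004,0,0,0,0.5],
  [0,0,0,0,0,0,0.5],
  [0,0,0,0,0,0,0.5],
  [0,0,0,0,0,0,0.5],
])

```text
clock: 20.35
ee_pos: [0.5118, -0.1873, 0.0278]
orientation: [0.001, 0.652, 0.758, 0.0]
wrist_force: [0.1, -0.3, -0.1]
opening: 0.496
grasp_force: 0.0
```

step_arm([
  [0,0,0,0,0,0,0.5],
  [0,0,0,0,0,0,0.5],
  [0,0,0,0,0,0,0.5],
  [0,0,0,0,0,0,1],
  [0,0,0,0,0,0,1],
  [0,0,0,0,0,0,1],
  [0,0,0,0,0,0,1],
  [0,0,0,0,0,0,1],
])

```text
clock: 21.02
ee_pos: [0.5111, -0.187, 0.0269]
orientation: [0.0, 0.652, 0.758, 0.0]
wrist_force: [0.5, -0.3, 2.1]
opening: 0.175
grasp_force: 61.3
```

step_arm([
  [0,0,-0.002,0,0,0,1],
  [0,0,-0.002,0,0,0,1],
  [0,0,-0.001,0,0,0,1],
  [0,0,0,0,0,0,1],
  [0,0,0,0,0,0,1],
  [0,0,0,0,0,0,1],
])

```text
clock: 21.52
ee_pos: [0.5106, -0.1868, 0.0312]
orientation: [-0.0, 0.652, 0.758, -0.0]
wrist_force: [0.3, 0.2, -3.2]
opening: 0.173
grasp_force: 60.6
```

```bash
python3 -c "
from m import *
pose()"
```

```text
t 21.5167 pos [ 0.5106 -0.1868  0.0312] a 1.720812482483068 toolz [-0.0006  0.0002 -1.    ] f [ 0.2944  0.2196 -3.1713] tq [ 0.0232  0.0353 -0.0214] g 60.60672640800476 op 0.1733358182500702
```

step_arm([
  [-0.002,0.0004,0,0,0,0,1],
  [-0.0019,0.0004,0,0,0,0,1],
  [0,0,0,0,0,0,1],
  [0,0,0,0,0,0,1],
  [0,0,0.001,0,0,0,1],
  [0,0,0.001,0,0,0,1],
  [0,0,0.0008,0,0,0,1],
  [0,0,0,0,0,0,1],
])

```text
clock: 22.18
ee_pos: [0.512, -0.1905, 0.0284]
orientation: [-0.0, 0.652, 0.758, -0.0]
wrist_force: [0.2, -0.0, -1.5]
opening: 0.174
grasp_force: 60.6
```

step_arm([
  [0,0,0.0006,0,0,0,1],
  [0,0,0,0,0,0,1],
  [0,0,0,0,0,0,1],
])

```text
clock: 22.43
ee_pos: [0.5122, -0.1906, 0.0281]
orientation: [-0.0, 0.652, 0.758, -0.0]
wrist_force: [0.5, 1.0, -3.1]
opening: 0.174
grasp_force: 60.6
```

step_arm([
  [0,0,0.0006,0,0,0,1],
  [0,0,0,0,0,0,1],
  [0,0,0,0,0,0,1],
])

```text
clock: 22.68
ee_pos: [0.5122, -0.1906, 0.0275]
orientation: [-0.0, 0.652, 0.758, -0.0]
wrist_force: [0.1, 1.0, -2.5]
opening: 0.172
grasp_force: 60.6
```

step_arm([
  [0,0,0.0005,0,0,0,1],
  [0,0,0,0,0,0,1],
  [0,0,0,0,0,0,1],
])

```text
clock: 22.93
ee_pos: [0.5122, -0.1906, 0.027]
orientation: [-0.0, 0.652, 0.758, -0.0]
wrist_force: [0.6, -0.2, -3.7]
opening: 0.169
grasp_force: 60.6
```

step_arm([
  [0,0,0.0005,0,0,0,1],
  [0,0,0,0,0,0,1],
  [0,0,0,0,0,0,1],
])

```text
clock: 23.18
ee_pos: [0.5123, -0.1906, 0.0268]
orientation: [0.0, 0.652, 0.758, -0.0]
wrist_force: [-0.7, 1.1, -0.7]
opening: 0.174
grasp_force: 61.0
```

Contact again: the upward force has changed. One more small step, then release.

step_arm([
  [0,0,0.0003,0,0,0,1],
  [0,0,0,0,0,0,1],
  [0,0,0,0,0,0,0.7],
  [0,0,0,0,0,0,0.5],
  [0,0,0,0,0,0,0.4],
  [0,0,0,0,0,0,0.4],
  [0,0,0,0,0,0,0.4],
])

```text
clock: 23.77
ee_pos: [0.5124, -0.1907, 0.0263]
orientation: [0.0, 0.652, 0.758, 0.0]
wrist_force: [0.4, 0.3, -1.0]
opening: 0.596
grasp_force: 0.0
```

step_arm([
  [0,0,-0.01,0,0,0,0.4],
  [0,0,-0.025,0,0,0,0.4],
  [0,0,-0.035,0,0,0,0.4],
  [0,0,-0.035,0,0,0,0.4],
  [0,0,-0.035,0,0,0,0.4],
  [0,0,-0.035,0,0,0,0.4],
  [0,0,-0.035,0,0,0,0.4],
  [0,0,-0.03,0,0,0,0.4],
])

```text
clock: 24.43
ee_pos: [0.5123, -0.1906, 0.2701]
orientation: [0.002, 0.652, 0.758, 0.0]
wrist_force: [0.1, 0.2, 0.3]
opening: 0.597
grasp_force: 0.0
```

step_arm([
  [0.018,0,0,0,0,0,0.4],
  [0.018,0,0,0,0,0,0.4],
  [0,0,0,0,0,0,0.4],
  [0,0,0,0,0,0,0.4],
  [0,0,0,0,0,0,0.4],
  [0,0,0,0,0,0,0.4],
  [0,0,0,0,0,0,0.4],
  [0,0,0,0,0,0,0.4],
])

```text
clock: 25.1
ee_pos: [0.5068, -0.1555, 0.2658]
orientation: [-0.0, 0.652, 0.758, -0.0]
wrist_force: [0.4, 0.4, -0.2]
opening: 0.602
grasp_force: 0.0
```

Run:
```python
from m import *
st=pose(); p=robot.capture("wrist"); I=p["image"].mean(2).astype(np.float32)
a=.1500; ex=np.array([np.cos(a),np.sin(a)]); ey=np.array([-ex[1],ex[0]]); c=np.array([.5115,-.1904])
def prof(e,t,s,o,i,z):
    y=np.linspace(o,i,240); uv=project(p,np.c_[(c+s*t)+y[:,None]*e,np.full(240,z)],st).astype(np.float32)
    return y,cv2.remap(I,uv[None,:,0],uv[None,:,1],1)[0]
for nm,e,t,h,m,pl in (("y",ey,ex,.04,(.13,.093),(.1,.08)),("x",ex,ey,.05,(.095,.06),(.068,.045))):
    for k,z,(o,i) in (("mat",.006,m),("plate",.014,pl)):
        r=[]
        for sg in (1,-1):
            E=[];S=[]
            for s in np.linspace(-h,h,15):
                y,v=prof(e,t,s,sg*o,sg*i,z)
                b=(v>85) if k=="mat" else (v<85)
                q=np.nonzero(b[:-1]&~b[1:])[0]
                if len(q): E.append(y[q[0]]*1000);S.append(s*1000)
            r.append(np.median(E)); print(nm,k,len(E),round(r[-1],2),"slope",round(np.polyfit(S,E,1)[0],4))
        print("  mid",sum(r)/2)
P=cloud(p,st); m=(P[...,2]>.0105)&(P[...,2]<.02)&(np.hypot(P[...,0]-c[0],P[...,1]-c[1])<.1); H=P[m]; print("plate z,slopes",H[:,2].mean(),np.linalg.lstsq(np.c_[H[:,:2],np.ones(len(H))],H[:,2],rcond=None)[0][:2])
for n,(l,d) in {"scene":((402,260),(413,287)),"side":((297,316),(285,343))}.items():
    q=robot.capture(n); latch(q,None,l); dot(q,None,d)
```

```text
t 25.1 pos [ 0.5068 -0.1555  0.2658] a 1.7200193650575808 toolz [-0.0008  0.0001 -1.    ] f [ 0.3745  0.4011 -0.1547] tq [-0.0104 -0.0067  0.0112] g 0.0 op 0.6016686473503012
y mat 15 103.99 slope -0.0006
y mat 15 -104.61 slope -0.0011
  mid -0.3096234309623398
y plate 15 89.71 slope -0.0019
y plate 15 -90.54 slope -0.0018
  mid -0.41841004184101394
x mat 15 74.06 slope 0.0017
x mat 15 -74.64 slope -0.0005
  mid -0.292887029288714
x plate 15 55.3 slope -0.0002
x plate 15 -54.72 slope -0.0013
  mid 0.28870292887029336
plate z,slopes 0.013671705723309745 [ 0.0004 -0.0001]
white 9 [0.4245 0.1955] ang 1.4868761501359489
gripTop 78 ((423.9208068847656, 188.05580139160156), (39.284793853759766, 12.782736778259277), 84.44116973876953)
dot [0.4304 0.2361 0.021 ] 20
white 12 [0.4246 0.1955] ang 1.434025939585155
gripTop 94 ((422.7637634277344, 186.3836669921875), (37.70222473144531, 13.251120567321777), 81.95502471923828)
dot [0.4293 0.2358 0.021 ] 27
```

The plate is centred to within 0.6 mm, flat and aligned, and the latch is at the dot. Nothing is touching, so I'll hand in.

```bash
python3 -c "
from plant import robot
print(robot.finish_job())"
```

```text
the job is handed in; nothing more can be done
None
```

The job is handed in at about 25 s: the latch points at the green dot, the plate lies flat and centred on the mat (within about 0.6 mm, after one small re-grip to recentre it), and the gripper is clear; no bystander had visibly moved when I checked before the recentring.

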